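# Clear the test nest and hold a sensor housing in its corner

## Robot

A 6-joint arm with a two-finger parallel gripper is mounted at the origin on the work surface. World frame = base frame: x ahead of the robot, y to its left, z up, the work surface at z = 0. Lengths are in m, angles in rad, forces in N, time in s.
With the tool pointing down it reaches from about 0.375 to 0.975 m from the base axis. Payload 3.8 kg.
Tool frame: the origin (TCP) lies midway between the tips of the shut fingers; the grasp point (between the pads) lies behind it (r.grip_depth is the y of the grasp point in the tool frame, in m); y points along the fingers, x is the direction in which the jaws open and shut, and the axes are right-handed (so a half turn about y gives the same grasp; the last joint's range is limited). The gripper opens to 85 mm and grips with 20 to 120 N. Pads are 22 mm wide; open, the fingers measure 114 mm over their backs; the gripper's body (76 mm by 85 mm) begins 54 mm behind the grasp point. The pads swing forward as they close: fully open they stand 13 mm farther back than shut.
Start: joints at [1.169, 0.264, 1.604, -0, 1.274, -0.037], TCP at [0.241, 0.631, 0.231] pointing down, gripper open.
Joint ranges: [-2.63, 2.63], [-0.94, 2.18], [0.31, 2.57], [-1.31, 4.45], [0, 2.66], [-2.55, 2.55]. Speed limits (rad/s): [2.57, 2.57, 3.14, 3.14, 3.14, 3.14].

## Interface

Orientations are given as a unit quaternion [w, x, y, z].
In Python, from station import r gives the robot as it stands.
- The arm moves only by the shell command python3 -m crank 'ROWS' [OPENING] [FORCE]. ROWS is JSON, a list of rows, each an object with "linear": the shift along the tool's x, y, z in units of 0.1 m (1.0 is 0.1 m), a list of three; "rotation": the turn, a rotation vector about the tool's x, y, z in units of 180 degrees (1.0 is 180 degrees), a list of three. A call has 1 to 8 rows; each row is the pose to reach, as a shift and turn from the pose commanded when the call began, along the tool's axes at that moment, turning the shorter way round; what a row does not reach only later rows make up. A row lasts 1/12 s, in which the tool goes at most 41.7 mm and 7.16 degrees, less where a joint would pass 70% of its speed; a pose out of reach is approached as far as the arm can. A call with a number of a shift or a turn outside -1 to 1 is refused whole. A call with a gripper value outside its range is refused whole. OPENING is the finger opening in mm, from 0 to 85.4, set as the call begins (- or left out, the last holds). The fingers move at their own pace and stop on an object; FORCE is the grip in N (left out, the last holds). Time passes only in rows, so rows that repeat a pose let the fingers close. It gives the time, the measured TCP pose, the force and the opening at its end, in the units of the state.
- r.sense(): the state, without advancing time (a new reading comes with each control period).
- r.camera(name): name is "scene" or "top"; returns a dict with "img" (400x640x3 uint8, blue, green, red), "fx", "fy", "cx", "cy" (pixels), "position" and "attitude" of the camera in the world. Camera axes: x right, y up, looking along -z (the intrinsics and any distortion apply to the point x, -y, -z); pixel columns grow to the right and rows downward; lengths in m; the calibration is good to about 2 mm. A picture is of the moment at which its call begins. There is no depth.
- r.close_job(): hands the job in, once; it reports no verdict.
The state is a dict: "t": time; "joints": joint angles; "dq": joint speeds; "effort": joint torques, N m; "position": TCP position; "orientation": TCP orientation; "contact_force": force on the tool from outside, world axes, zero at the start; "moment": the same for the moment, N m; "grip_width": finger opening in m.
Only numpy, scipy, OpenCV 4.12 (cv2) and the standard library are available. Lean on these libraries where they do the work, as an engineer would, in place of code of your own. Each camera call takes 0.05 s, during which the arm holds its last target.

## Task

Get the test nest ready and hold the next part in it: first put the steel bracket that was left lying on the nest into the empty long compartment of the kit tray, flat on its floor, and let go of it; then set the sensor housing upright and flat on the nest plate, its connector end away from the short stop, and press it fully home into the corner against both stops at once. Finish while still holding it there, gripper on the housing and pushing on both stops; leave the other things on the bench where they are.

Things in the scene. Friction and masses are not known exactly. Their poses are not given: they have to be found in the camera images.
- nest: Fixed test nest: dark steel base plate 200 x 160 mm, 12 mm thick, bolted to the bench, with two bright steel stops on it; plate and stops are ground and oiled, and parts slide on them with a friction coefficient of about 0.25. Origin near the plate's middle at bench level; the plate's top is 12 mm above the origin and spans x -115..85, y -85..75 mm in its own frame. Its x axis runs along the long stop towards the short stop, its y axis points towards the long stop, z up
- long_stop: Fixed steel bar on the nest, 110 mm along nest x, 15 mm thick in y, 20 mm high. Origin: centre of its underside, on the plate; its working face is the one on the -y side, 7.5 mm from the origin, and looks along nest -y
- short_stop: Fixed steel bar on the nest, 55 mm along nest y, 15 mm thick in x, 20 mm high. Origin: centre of its underside, on the plate; its working face is the one on the -x side, 7.5 mm from the origin, and looks along nest -x
- nest_corner (a point): The point on the plate's top surface where the working faces of the two stops, prolonged, meet; axes as nest, so the housing goes on its -x, -y side. Both bars end 10 mm short of it
- housing: Sensor housing: aluminium block 64 mm (x) x 44 mm (y) x 50 mm high, about 0.3 kg, standing on the bench. Origin: centre of its underside. A dark round connector stub, 18 mm diameter, sticks 18 mm out of its -x end, 26 mm up; the other faces are plain. It fits the corner with its axes parallel to the nest's, +x face on the short stop and +y face on the long stop. It stands 30 mm above the stops' tops
- housing_corner (a point): Lower corner of the housing at its +x and +y faces (32, 22, 0 mm from its origin); it meets nest_corner when the housing is home. Axes as the housing
- bracket: Steel bracket left on the nest plate: flat plate 92 mm (x) x 34 mm (y) x 6 mm with a solid boss 20 mm (x) x 16 mm (y) in its middle that rises 26 mm above the plate (top 32 mm above the underside), about 0.12 kg. Origin: centre of its underside. Grip it by the boss. Either end may point either way
- tray: Fixed blue kit tray 170 mm (x) x 130 mm (y), 14 mm high, floor 4 mm thick. Origin: centre of its underside. Two long compartments along its x lie side by side in its +x part, with three short compartments at the -x end. The long compartment on the +y side holds the spare bracket, the one on the -y side is empty
- free_slot (a point): Centre of the floor of the empty long compartment, 4 mm above the tray's underside; axes as the tray. The compartment measures 105 mm along x and 57 mm along y inside, with walls 10 mm high around it
- spare_bracket: A second bracket, alike, lying in the other long compartment of the tray, 62 mm from the free one, to be left alone. Origin: centre of its underside
- plug1: Bystander: dark steel connector plug, 24 mm diameter, 45 mm high, standing in a short compartment of the tray. Origin: centre of its underside
- plug2: Bystander: a like plug standing on the bench near the housing's +x end, 80 to 100 mm from its centre. Origin: centre of its underside
- plug3: Bystander: a like plug standing beyond the nest. Origin: centre of its underside
- tape_roll: Bystander: roll of yellow tape lying flat, 90 mm across, 24 mm high. Origin: centre of its underside

How it is judged:
By the outcome, as a careful person would: the job done as asked, in the order asked, and still so for the second after the job is handed in, while the arm keeps its last pose, push and grip.
It also fails if it takes over 72 s, if anything falls off the work surface, if the arm or the gripper's body presses on something with over 40 N, if the wrist force passes 120 N, or if a joint passes its speed limit or range.

## Working session

There is one attempt and no reset: what is moved stays moved. The work goes in short steps, Python scripts to look and compute and a shell command to move; the robot and the scene stay as the last step left them, time stands still between calls to the robot, and variables do not carry over. Pictures are saved under pics/ and viewed, and the job is handed in when it is done.

```bash
ls; mkdir -p pics
python3 - <<'E'
from station import r
import cv2
print(r.sense(), r.grip_depth)
for n in("scene","top"):
    c=r.camera(n); cv2.imwrite(f"pics/{n}0.png",c["img"]); print({k:v for k,v in c.items() if k!="img"})
E
```

```text
pics
{'t': 0.0, 'joints': array([ 1.16912690e+00,  2.64738134e-01,  1.60539995e+00,  1.29038657e-05,
        1.27371778e+00, -3.69187978e-02]), 'dq': array([-1.71920447e-03, -3.95774050e-05,  8.71713650e-04,  6.69049607e-04,
        2.85671119e-04, -4.05498113e-04]), 'effort': array([ 1.87094709e-03, -5.15125573e+01, -3.67313182e+01,  1.23426198e-04,
        1.27885115e-02, -1.48683370e-05]), 'position': array([0.24049969, 0.62989918, 0.22995815]), 'orientation': array([-0.58196574,  0.58281671,  0.40034579, -0.40170115]), 'contact_force': array([ 0.51988055, -0.46779067,  0.59068575]), 'moment': array([ 0.03043956, -0.00125186,  0.0725541 ]), 'grip_width': 0.0852221686379912} -0.0187
{'fx': 397.2610420485908, 'fy': 397.2610420485908, 'cx': 317.26604516982417, 'cy': 200.2253393571843, 'position': array([0.97552766, 0.75166837, 0.64387968]), 'attitude': array([0.21964336, 0.12027705, 0.45910156, 0.85235907])}
{'fx': 485.27183480103423, 'fy': 485.27183480103423, 'cx': 320.65901901599545, 'cy': 206.01283578034116, 'position': array([2.97375891e-01, 1.01365289e-03, 1.33627048e+00]), 'attitude': array([ 0.70633822,  0.070853  , -0.07403925, -0.70041728])}
```

View pics/scene0.png

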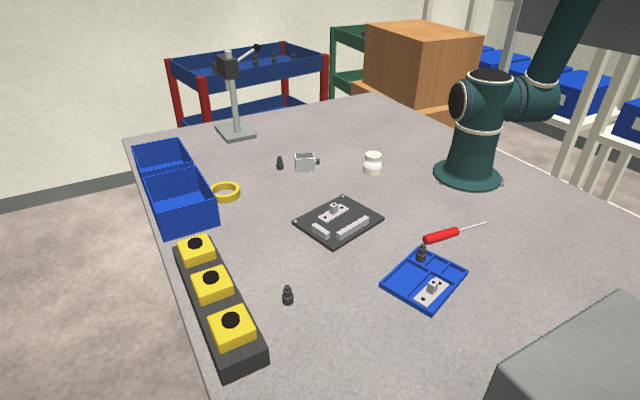

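View pics/top0.png

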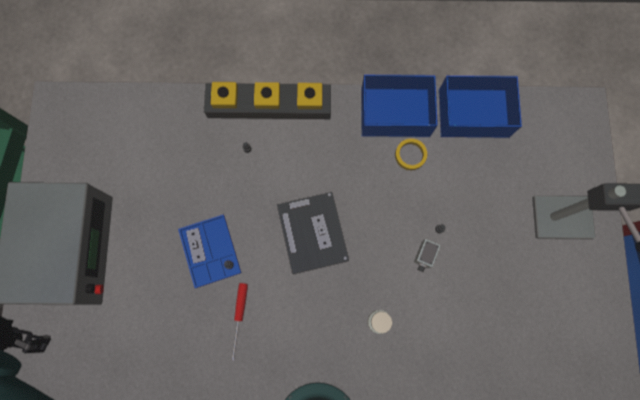

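The scene view shows the tray at (424,280), the nest at (338,220), and the housing at (305,162) with plug2 to its left at (280,163). The top view shows the tray at (210,250), the nest at (313,232), and the housing at (428,252) with its connector at (421,268). Next I'll enlarge the top view and build the ray helper.

```bash
cat > h.py <<'E'
import numpy as np, cv2
from scipy.spatial.transform import Rotation as R
def rot(q): return R.from_quat(np.r_[q[1:],q[0]]).as_matrix()
def ray(c,u,v):
    d=np.array([(u-c["cx"])/c["fx"],-(v-c["cy"])/c["fy"],-1.]); return rot(c["attitude"])@d
def plane(c,u,v,z):
    d=ray(c,u,v); p=c["position"]; return p+d*(z-p[2])/d[2]
def proj(c,P):
    q=rot(c["attitude"]).T@(np.asarray(P)-c["position"]); return np.array([c["cx"]+c["fx"]*q[0]/-q[2], c["cy"]-c["fy"]*q[1]/-q[2]])
E
python3 - <<'E'
from station import r
from h import *
c=r.camera("top");s=r.camera("scene")
np.save("top.npy",c,allow_pickle=True);np.save("scene.npy",s,allow_pickle=True)
print(plane(c,318,395,0),plane(c,313,232,.012),plane(s,338,220,.012))
def crop(c,n,x0,y0,w,h,k): cv2.imwrite("pics/"+n,cv2.resize(c["img"][y0:y0+h,x0:x0+w],None,fx=k,fy=k,interpolation=cv2.INTER_CUBIC))
crop(c,"nestt.png",265,180,95,95,6)
crop(c,"trayt.png",170,205,80,90,6)
crop(c,"houst.png",400,210,60,70,8)
crop(s,"nests.png",285,185,105,70,7)
crop(s,"trays.png",370,235,105,85,7)
crop(s,"houss.png",265,140,65,45,12)
E
```

```text
[ 0.07333468 -0.00096701  0.        ] [0.49975896 0.01664693 0.012     ] [0.50587037 0.02400715 0.012     ]
```

View pics/nestt.png

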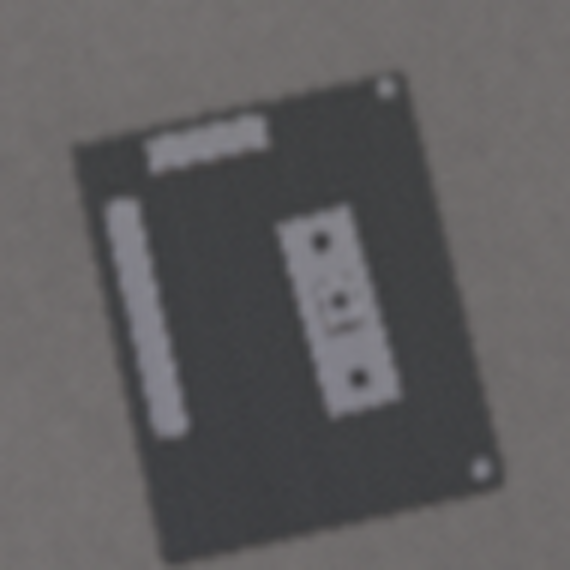

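View pics/trayt.png

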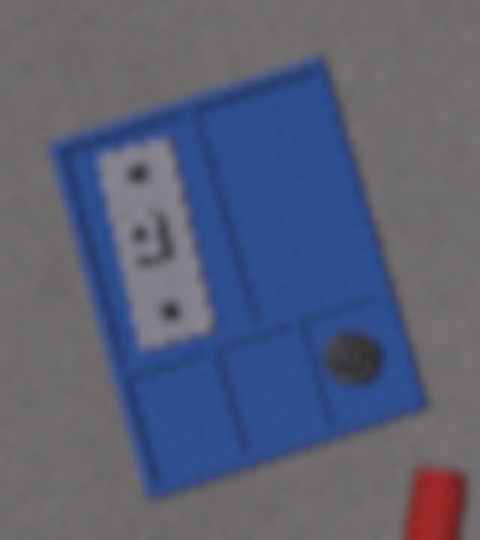

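View pics/houst.png

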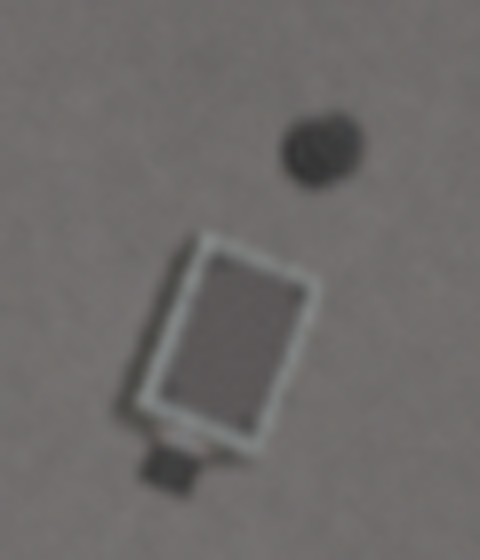

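View pics/nests.png

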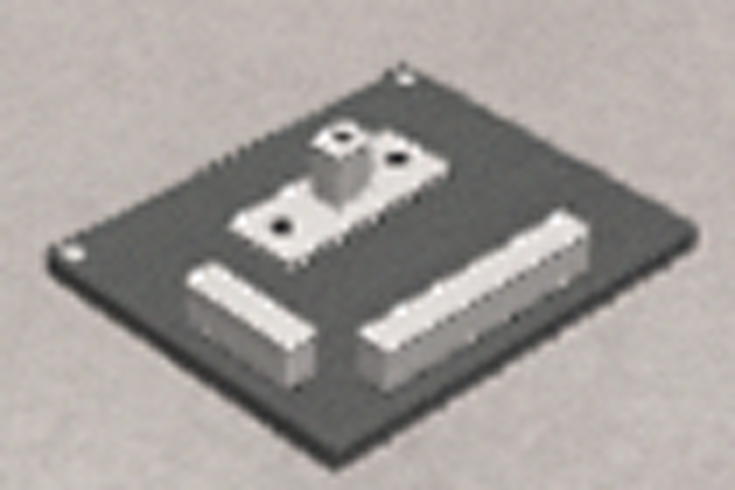

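View pics/trays.png

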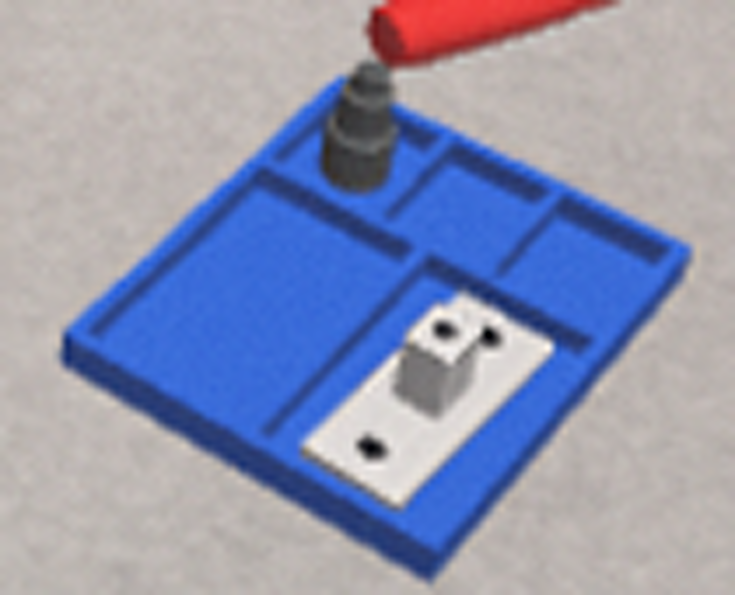

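View pics/houss.png

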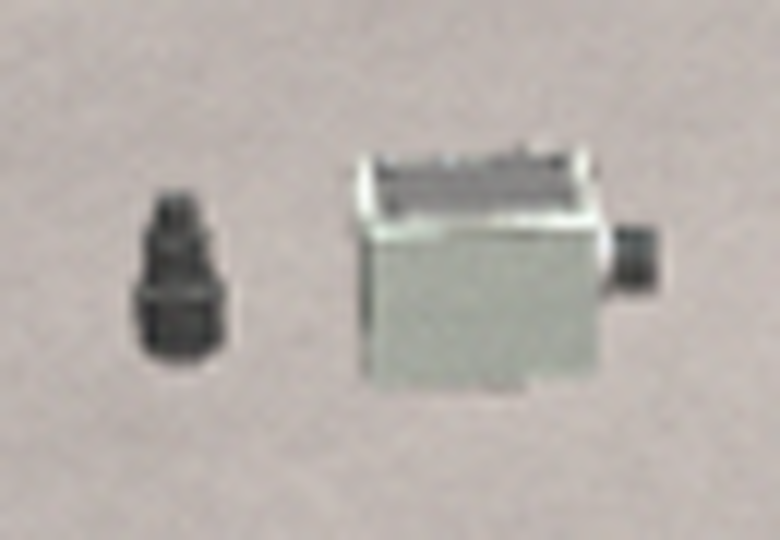

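```bash
cat > m.py <<'E'
from h import *
K=6
def big(c,x0,y0,w,h): return cv2.resize(c["img"][y0:y0+h,x0:x0+w],None,fx=K,fy=K,interpolation=cv2.INTER_CUBIC)
def blobs(c,box,mask,z,amin=300,hull=True):
    out=[]
    for k in cv2.findContours(mask,cv2.RETR_EXTERNAL,cv2.CHAIN_APPROX_NONE)[0]:
        if cv2.contourArea(k)<amin: continue
        p=np.array([plane(c,(u+.5)/K-.5+box[0],(v+.5)/K-.5+box[1],z)[:2] for u,v in k[:,0]])*1000
        (x,y),(w,h),a=cv2.minAreaRect(p.astype(np.float32))
        if w<h: w,h,a=h,w,a+90
        out.append((round(x,1),round(y,1),round(w,1),round(h,1),round((a+90)%180-90,1),cv2.contourArea(k)))
    return out
E
python3 - <<'E'
from m import *
c=np.load("top.npy",allow_pickle=True).item(); s=np.load("scene.npy",allow_pickle=True).item()
b=(265,180,95,95); g=cv2.cvtColor(big(c,*b),cv2.COLOR_BGR2GRAY)
print(np.percentile(g,[2,10,30,50,70,90,98]))
m=cv2.morphologyEx(((g<84)).astype(np.uint8),cv2.MORPH_OPEN,np.ones((5,5)))
print("plate top",blobs(c,b,m,.012))
m=(g>100).astype(np.uint8); mm=np.zeros_like(m)
plate=cv2.morphologyEx((g<84).astype(np.uint8),cv2.MORPH_CLOSE,np.ones((3,3)))
k=max(cv2.findContours(plate,cv2.RETR_EXTERNAL,cv2.CHAIN_APPROX_NONE)[0],key=cv2.contourArea)
cv2.drawContours(mm,[cv2.convexHull(k)],-1,1,-1); mm=cv2.erode(mm,np.ones((9,9)))
print("bright z18",blobs(c,b,m*mm,.018)); print("bright z32",blobs(c,b,m*mm,.032))
b=(170,205,80,90); B=big(c,*b); hsv=cv2.cvtColor(B,cv2.COLOR_BGR2HSV)
m=((hsv[...,1]>110)&(hsv[...,0]>95)&(hsv[...,0]<130)).astype(np.uint8)
print("tray",blobs(c,b,m,.014,3000))
b=(400,210,60,70); g=cv2.cvtColor(big(c,*b),cv2.COLOR_BGR2GRAY); print(np.percentile(g,[2,10,30,50,70,90,98]))
for t in(118,125,132): print("housing",blobs(c,b,(g>t).astype(np.uint8),.050,1000))
print("plug2",blobs(c,b,(g<70).astype(np.uint8),.03))
# scene
b=(285,185,105,70); g=cv2.cvtColor(big(s,*b),cv2.COLOR_BGR2GRAY); m=(g>190).astype(np.uint8)
mm=np.zeros_like(m); pl=(g<110).astype(np.uint8)
k=max(cv2.findContours(pl,cv2.RETR_EXTERNAL,cv2.CHAIN_APPROX_NONE)[0],key=cv2.contourArea); cv2.drawContours(mm,[cv2.convexHull(k)],-1,1,-1)
mm=cv2.erode(mm,np.ones((9,9)))
print("s bright32",blobs(s,b,m*mm,.032)); print("s bright18",blobs(s,b,m*mm,.018))
# hand-read corners, scene
def pts(c,x0,y0,k,z,L):
    for u,v in L: print(np.round(plane(c,(u+.5)/k-.5+x0,(v+.5)/k-.5+y0,z)*1000,1)[:2],end=' ')
    print()
print("plate scene");pts(s,285,185,7,.012,[(47,255),(400,66),(697,230),(335,458)])
print("plate top");pts(c,265,180,6,.012,[(75,147),(405,70),(505,483),(168,563)])
print("tray scene");pts(s,370,235,7,.014,[(342,78),(692,250),(432,560),(65,340)])
print("tray top");pts(c,170,205,6,.014,[(52,145),(322,57),(428,403),(152,498)])
print("bracket scene");pts(s,285,185,7,.018,[(230,220),(385,130),(447,162),(295,265)])
print("bracket top");pts(c,265,180,6,.018,[(276,222),(350,204),(402,396),(332,417)])
print("hous scene");pts(s,265,140,12,.05,[(362,158),(585,150),(605,222),(370,235)])
print("hous top");pts(c,400,210,8,.05,[(203,233),(322,280),(260,455),(140,402)])
E
```

```text
[ 63.  64.  67. 108. 110. 112. 131.]
plate top [(499.6, 18.8, 200.6, 160.0, 13.9, 141899.5)]
bright z18 [(501.0, -5.4, 93.0, 35.1, 16.1, 14569.0), (497.3, 82.9, 112.7, 16.4, 13.9, 7716.0), (579.1, 56.3, 56.4, 17.1, -76.2, 3777.5)]
bright z32 [(498.8, -5.3, 92.0, 34.8, 16.1, 14569.0), (495.2, 82.0, 111.5, 16.3, 13.9, 7716.0), (576.2, 55.7, 55.8, 16.9, -76.2, 3777.5)]
tray [(446.5, 299.9, 169.4, 130.2, 19.0, 105080.5)]
[ 74.  94. 108. 110. 111. 112. 121.]
housing [(439.8, -291.4, 70.2, 45.1, -22.3, 14097.5)]
housing []
housing []
plug2 [(401.2, -273.7, 15.2, 10.7, 69.0, 697.5), (508.8, -328.7, 24.4, 20.3, -84.3, 1808.0)]
s bright32 [(578.4, 55.2, 57.0, 14.9, -76.3, 2460.5), (497.6, 81.8, 108.4, 16.3, 14.0, 4741.5), (516.0, 2.8, 89.8, 51.7, 16.3, 6689.0)]
s bright18 [(569.3, 39.3, 58.3, 15.3, -76.3, 2460.5), (486.6, 66.5, 110.9, 16.7, 14.0, 4741.5), (505.5, -14.4, 91.8, 52.9, 16.3, 6689.0)]
plate scene
[618.1 -32.3] [428.  -82.1] [389.7  74.2] [582.3 122.8] 
plate top
[577.5 117.7] [615.7 -35.6] [423.3 -81.6] [386.   70.7] 
tray scene
[389.8 212.9] [348.  334.8] [511.1 390.9] [551.3 269.2] 
tray top
[505.3 387.5] [547.4 265.8] [389.2 210.4] [345.9 332. ] 
bracket scene
[549.5 -11.5] [464.1 -36. ] [454.5  -4.6] [542.2  25.8] 
bracket top
[541.8  23.7] [550.5 -10.3] [461.8 -34.5] [452.   -2.8] 
hous scene
[ 462.4 -324.4] [ 405.8 -299.2] [ 421.8 -258.4] [ 480.9 -282.1] 
hous top
[ 478.5 -283.2] [ 463.  -322.3] [ 404.8 -299.4] [ 421.9 -260.3]
```

Both views agree within about 3 mm and the measured sizes match the given ones (plate 200.6x160, tray 169x130, bracket 93x35). Next I'll measure the free slot, then work out the move to the bracket.

```bash
cat > go.py <<'E'
import sys
from station import r
from h import *
def show(x,y,z,jaw):
    """target TCP mm, jaw direction deg (mod 180); tool y down"""
    q=r.sense(); M=rot(q["orientation"]); p=q["position"]*1000
    best=None
    for a in (jaw,jaw+180):
        X=np.array([np.cos(np.radians(a)),np.sin(np.radians(a)),0]);Y=np.array([0,0,-1.]);T=np.c_[X,Y,np.cross(X,Y)]
        v=R.from_matrix(M.T@T).as_rotvec()
        if best is None or np.linalg.norm(v)<np.linalg.norm(best): best=v
    print("t",round(q["t"],2),"pos",p.round(1),"jaw",round(np.degrees(np.arctan2(M[1,0],M[0,0])),2),"tilt",M[2].round(3),"F",q["contact_force"].round(1),"w",round(q["grip_width"]*1000,1),"j",q["joints"].round(2))
    print("linear",(M.T@(np.array([x,y,z])-p)/100).round(3),"rotation",(best/np.pi).round(4),"deg",np.degrees(best).round(2))
if __name__=="__main__": show(*map(float,sys.argv[1:]))
E
python3 - <<'E'
from h import *
c=np.load("top.npy",allow_pickle=True).item(); s=np.load("scene.npy",allow_pickle=True).item()
a=np.radians(19);ex=np.array([np.cos(a),np.sin(a)]);ey=np.array([-ex[1],ex[0]])
def pts(n,c,x0,y0,k,z,L,o):
    print(n)
    for u,v in L:
        p=plane(c,(u+.5)/k-.5+x0,(v+.5)/k-.5+y0,z)[:2]*1000-o; print(np.round([p@ex,p@ey],1))
# free compartment: walls tops and floor in tray frame
pts("scene rim z14: divider-short/mid junction, -x divider ends",s,370,235,7,.014,[(262,170),(415,245),(265,430)],np.array([450.,302.]))
pts("scene floor z4",s,370,235,7,.004,[(95,335),(405,258),(268,437)],np.array([450.,302.]))
pts("top floor z4: (203,112) (258,320) (378,298)",c,170,205,6,.004,[(203,112),(258,320),(378,298)],np.array([446.7,299.5]))
pts("top spare z10",c,170,205,6,.010,[(97,155),(175,138),(214,328),(140,352)],np.array([446.7,299.5]))
E
python3 go.py 501.8 -6 150 106.1
```

```text
scene rim z14: divider-short/mid junction, -x divider ends
[-25.2 -60.1]
[-27.2  -3.8]
[75.7  2.3]
scene floor z4
[ 68.  -63.2]
[-30.   -7.3]
[68.5  0.5]
top floor z4: (203,112) (258,320) (378,298)
[79.3 -3.9]
[-21.5  -1.5]
[-29.2 -56.3]
top spare z10
[74.  46.7]
[70.2 10.6]
[-19.6  17.4]
[-19.5  52.1]
t 0.2 pos [240.6 630.2 230.4] jaw 69.1 tilt [-0.001 -1.     0.   ] F [-1.  -0.7  0.6] w 85.4 j [ 1.17  0.26  1.6   0.    1.27 -0.04]
linear [-5.01   0.811 -4.709] rotation [-2.000e-04 -2.056e-01 -4.000e-04] deg [-3.0e-02 -3.7e+01 -8.0e-02]
```

```bash
python3 -m crank '[{"linear":[-1,0,-1],"rotation":[0,-0.2056,0]},{"linear":[-1,0,-1],"rotation":[0,-0.2056,0]},{"linear":[-1,0,-1],"rotation":[0,-0.2056,0]},{"linear":[-1,0,-1],"rotation":[0,-0.2056,0]},{"linear":[-1,0,-1],"rotation":[0,-0.2056,0]},{"linear":[-1,0,-1],"rotation":[0,-0.2056,0]},{"linear":[-1,0,-1],"rotation":[0,-0.2056,0]}]' 45
python3 go.py 501.8 -6 150 106.1
```

```text
t: 0.78
position: [0.2987, 0.5014, 0.2313]
orientation: [-0.426, 0.426, 0.565, -0.564]
contact_force: [-0.2, 0.3, -0.2]
grip_width: 0.0452
t 0.78 pos [298.7 501.4 231.3] jaw 105.95 tilt [ 0. -1. -0.] F [-0.2  0.3 -0.2] w 45.2 j [ 0.99  0.09  1.8   0.    1.24 -0.86]
linear [-5.437  0.812 -0.559] rotation [ 0.     -0.0008  0.0001] deg [ 0.   -0.15  0.02]
```

```bash
L='x'; for i in 1; do :; done
python3 -m crank '[{"linear":[-1,0,-0.1],"rotation":[0,0,0]},{"linear":[-1,0,-0.1],"rotation":[0,0,0]},{"linear":[-1,0,-0.1],"rotation":[0,0,0]}]' >/dev/null
python3 -m crank '[{"linear":[-1,0,-0.1],"rotation":[0,0,0]},{"linear":[-1,0,-0.1],"rotation":[0,0,0]},{"linear":[-1,0,-0.1],"rotation":[0,0,0]}]' >/dev/null
python3 -m crank '[{"linear":[-1,0,-0.1],"rotation":[0,0,0]},{"linear":[-1,0,-0.1],"rotation":[0,0,0]},{"linear":[-1,0,-0.1],"rotation":[0,0,0]}]' >/dev/null
python3 -m crank '[{"linear":[-1,0,-0.1],"rotation":[0,0,0]},{"linear":[-1,0,-0.1],"rotation":[0,0,0]},{"linear":[-1,0,-0.1],"rotation":[0,0,0]}]' >/dev/null
python3 -m crank '[{"linear":[-1,0.3,-0.1],"rotation":[0,0,0]},{"linear":[-1,0.3,-0.1],"rotation":[0,0,0]},{"linear":[-1,0.3,-0.1],"rotation":[0,0,0]},{"linear":[-1,0.3,-0.1],"rotation":[0,0,0]}]'
python3 go.py 501.8 -6 70 106.1
```

```text
t: 2.12
position: [0.4859, 0.0321, 0.1996]
orientation: [0.427, -0.426, -0.563, 0.565]
contact_force: [-0.1, 0.8, 0.4]
grip_width: 0.0449
t 2.12 pos [485.9  32.1 199.6] jaw 105.76 tilt [-0.001 -1.     0.003] F [-0.1  0.8  0.4] w 44.9 j [ 0.02 -0.07  2.03 -0.    1.19 -1.83]
linear [-0.409  1.296 -0.053] rotation [-0.0008 -0.0019 -0.0003] deg [-0.15 -0.34 -0.05]
```

```bash
python3 -m crank '[{"linear":[-0.41,0.6,-0.05],"rotation":[0,-0.002,0]},{"linear":[-0.41,0.9,-0.05],"rotation":[0,-0.002,0]},{"linear":[-0.41,0.9,-0.05],"rotation":[0,-0.002,0]},{"linear":[-0.41,0.9,-0.05],"rotation":[0,-0.002,0]},{"linear":[-0.41,0.9,-0.05],"rotation":[0,-0.002,0]},{"linear":[-0.41,0.9,-0.05],"rotation":[0,-0.002,0]}]'
python3 go.py 501.8 -6 23 106.1
python3 - <<'E'
from station import r
from h import *
c=r.camera("top");s=r.camera("scene")
a=cv2.resize(c["img"][170:280,255:375],(480,440),interpolation=cv2.INTER_CUBIC)
cv2.imwrite("pics/b1t.png",a)
cv2.imwrite("pics/b1s.png",cv2.resize(s["img"][130:260,260:400],(700,650),interpolation=cv2.INTER_CUBIC)[:600])
E
```

```text
t: 2.62
position: [0.5027, -0.002, 0.1128]
orientation: [-0.423, 0.424, 0.567, -0.566]
contact_force: [0.1, -0.2, 0.7]
grip_width: 0.045
t 2.62 pos [502.7  -2.  112.8] jaw 106.47 tilt [-0.    -1.    -0.002] F [ 0.1 -0.2  0.7] w 45.0 j [-0.05  0.04  2.09  0.    1.01 -1.91]
linear [-0.036  0.898  0.022] rotation [ 0.0007  0.0021 -0.0001] deg [ 0.12  0.37 -0.02]
```

View pics/b1s.png

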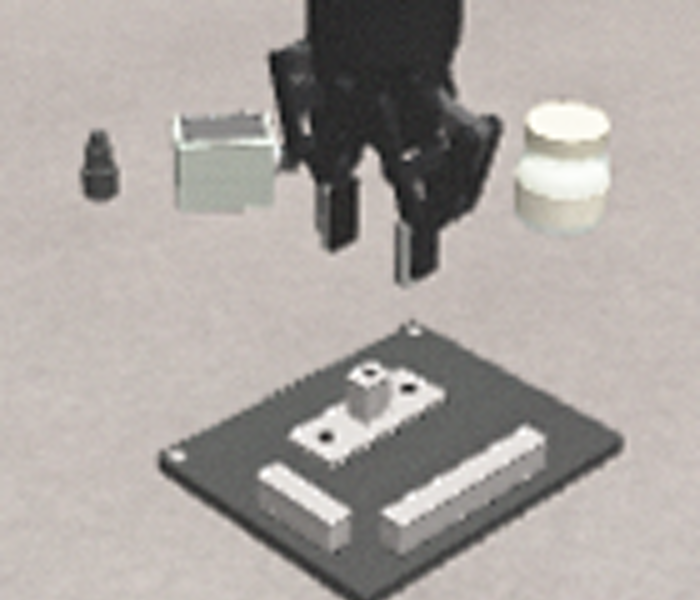

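The scene view shows the jaws at (375,240) straddling the line of the boss at (370,375) on the clear nest. I'll check the boss top by ray, then descend.

```bash
python3 - <<'E'
from h import *
c=np.load("top.npy",allow_pickle=True).item(); s=np.load("scene.npy",allow_pickle=True).item()
print(plane(s,344.5/7-.5+285,136.5/7-.5+185,.044)*1000, plane(c,340.5/6-.5+265,300.5/6-.5+180,.044)*1000)
E
python3 -m crank '[{"linear":[-0.03,0.4,0.02],"rotation":[0,0,0]},{"linear":[-0.03,0.65,0.02],"rotation":[0,0,0]},{"linear":[-0.03,0.65,0.02],"rotation":[0,0,0]},{"linear":[-0.03,0.65,0.02],"rotation":[0,0,0]}]'
python3 go.py 501.8 -6 23 106.1
```

```text
[501.47459706  -7.33093086  44.        ] [501.63515137  -5.87202128  44.        ]
t: 3.05
position: [0.4999, -0.006, 0.0465]
orientation: [0.424, -0.423, -0.566, 0.567]
contact_force: [0.8, -0.7, 0.8]
grip_width: 0.0453
t 3.05 pos [499.9  -6.   46.5] jaw 106.49 tilt [ 0.001 -1.     0.001] F [ 0.8 -0.7  0.8] w 45.3 j [-0.06  0.13  2.14  0.    0.87 -1.92]
linear [-0.006  0.235 -0.018] rotation [-0.0004  0.0022  0.0002] deg [-0.07  0.39  0.03]
```

Boss confirmed at (501.5, -6.5). I'll go down and grip.

```bash
python3 -m crank '[{"linear":[0,0.12,-0.01],"rotation":[0,0,0]},{"linear":[0,0.22,-0.01],"rotation":[0,0,0]},{"linear":[0,0.22,-0.01],"rotation":[0,0,0]},{"linear":[0,0.22,-0.01],"rotation":[0,0,0]}]'
python3 go.py 501.8 -6 23 106.1
python3 -m crank '[{"linear":[0,0,0],"rotation":[0,0,0]},{"linear":[0,0,0],"rotation":[0,0,0]},{"linear":[0,0,0],"rotation":[0,0,0]},{"linear":[0,0,0],"rotation":[0,0,0]},{"linear":[0,0,0],"rotation":[0,0,0]},{"linear":[0,0,0],"rotation":[0,0,0]}]' 0 50
python3 go.py 501.8 -6 23 106.1
```

```text
t: 3.38
position: [0.5013, -0.0061, 0.0243]
orientation: [0.423, -0.423, -0.566, 0.567]
contact_force: [0.6, -0.5, -0.1]
grip_width: 0.0448
t 3.38 pos [501.3  -6.1  24.3] jaw 106.47 tilt [ 0. -1.  0.] F [ 0.6 -0.5 -0.1] w 44.8 j [-0.06  0.17  2.15 -0.    0.83 -1.92]
linear [-0.     0.013 -0.005] rotation [-0.0001  0.0021  0.    ] deg [-0.02  0.37  0.01]
t: 3.88
position: [0.5022, -0.0063, 0.025]
orientation: [-0.423, 0.424, 0.567, -0.566]
contact_force: [0.0, -0.9, 5.8]
grip_width: 0.0149
t 3.88 pos [502.2  -6.3  25. ] jaw 106.46 tilt [-0.001 -1.    -0.001] F [ 0.  -0.9  5.8] w 14.9 j [-0.06  0.17  2.15 -0.    0.83 -1.92]
linear [0.004 0.02  0.003] rotation [ 0.0005  0.002  -0.0002] deg [ 0.08  0.36 -0.03]
```

```bash
python3 -m crank '[{"linear":[0,-0.2,0],"rotation":[0,0,0]},{"linear":[0,-0.5,0],"rotation":[0,0,0]},{"linear":[0,-0.8,0],"rotation":[0,0,0]},{"linear":[0,-0.8,0],"rotation":[0,0,0]},{"linear":[0,-0.8,0],"rotation":[0,0,0]}]'
python3 go.py 483.9 280 105 109.2
```

```text
t: 4.3
position: [0.5029, -0.0063, 0.1061]
orientation: [-0.422, 0.424, 0.567, -0.566]
contact_force: [0.4, 0.8, -1.8]
grip_width: 0.0152
t 4.3 pos [502.9  -6.3 106.1] jaw 106.47 tilt [-0.001 -1.    -0.004] F [ 0.4  0.8 -1.8] w 15.2 j [-0.06  0.05  2.09 -0.    0.99 -1.92]
linear [ 2.799  0.009 -0.629] rotation [ 0.0012 -0.0152 -0.0005] deg [ 0.22 -2.73 -0.09]
```

```bash
python3 -m crank '[{"linear":[0.9,0,-0.2],"rotation":[0,-0.015,0]},{"linear":[0.9,0,-0.2],"rotation":[0,-0.015,0]},{"linear":[0.9,0,-0.2],"rotation":[0,-0.015,0]}]' >/dev/null
python3 -m crank '[{"linear":[0.95,0,-0.2],"rotation":[0,0,0]},{"linear":[0.95,0,-0.2],"rotation":[0,0,0]},{"linear":[0.95,0,-0.2],"rotation":[0,0,0]}]' >/dev/null
python3 -m crank '[{"linear":[0.85,0,-0.1],"rotation":[0,0,0]},{"linear":[0.85,0,-0.1],"rotation":[0,0,0]},{"linear":[0.85,0,-0.1],"rotation":[0,0,0]},{"linear":[0.85,0,-0.1],"rotation":[0,0,0]},{"linear":[0.85,0,-0.1],"rotation":[0,0,0]}]' 
python3 go.py 483.9 280 45 109.2
python3 - <<'E'
from station import r
from h import *
c=r.camera("top");s=r.camera("scene")
a=cv2.resize(c["img"][190:300,150:260],(440,440),interpolation=cv2.INTER_CUBIC)
cv2.imwrite("pics/b2t.png",a)
cv2.imwrite("pics/b2s.png",cv2.resize(s["img"][170:330,350:490],(525,600),interpolation=cv2.INTER_CUBIC))
E
```

```text
t: 5.22
position: [0.4629, 0.2649, 0.1025]
orientation: [0.41, -0.409, -0.575, 0.578]
contact_force: [-0.3, 0.9, -0.9]
grip_width: 0.0148
t 5.22 pos [462.9 264.9 102.5] jaw 109.27 tilt [-0.001 -1.     0.003] F [-0.3  0.9 -0.9] w 14.8 j [ 0.47  0.12  2.03 -0.    1.   -1.43]
linear [ 0.074  0.574 -0.25 ] rotation [-0.0011  0.0004 -0.0004] deg [-0.2   0.07 -0.07]
```

View pics/b2s.png

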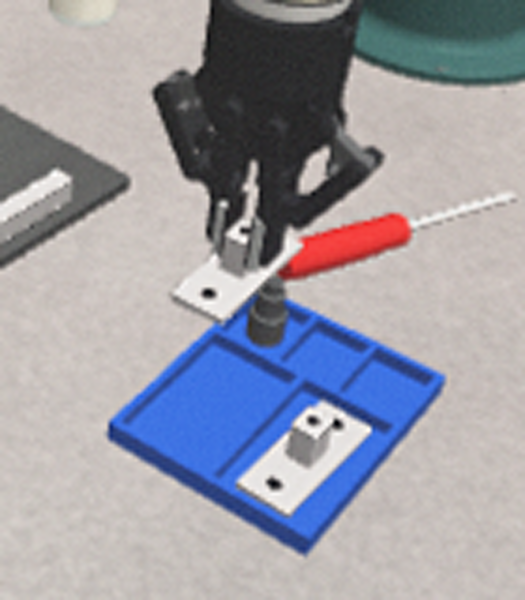

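The bracket hangs level from the jaws at (240,260), with the free compartment at (215,390). I'll move over it.

```bash
python3 -m crank '[{"linear":[0.075,0,-0.25],"rotation":[0,0,0]},{"linear":[0.075,0.3,-0.25],"rotation":[0,0,0]},{"linear":[0.075,0.5,-0.25],"rotation":[0,0,0]},{"linear":[0.075,0.5,-0.25],"rotation":[0,0,0]},{"linear":[0.075,0.5,-0.25],"rotation":[0,0,0]}]'
python3 go.py 483.9 280 17 109.2
python3 - <<'E'
from station import r
from h import *
c=r.camera("top");s=r.camera("scene")
cv2.imwrite("pics/b3t.png",cv2.resize(c["img"][200:300,160:260],(500,500),interpolation=cv2.INTER_CUBIC))
cv2.imwrite("pics/b3s.png",cv2.resize(s["img"][170:330,350:490],(525,600),interpolation=cv2.INTER_CUBIC))
E
```

```text
t: 5.73
position: [0.4842, 0.2787, 0.0527]
orientation: [0.411, -0.41, -0.574, 0.577]
contact_force: [-0.5, 0.6, -0.8]
grip_width: 0.0148
t 5.73 pos [484.2 278.7  52.7] jaw 109.05 tilt [-0.001 -1.     0.005] F [-0.5  0.6 -0.8] w 14.8 j [ 0.48  0.23  2.01 -0.    0.91 -1.43]
linear [ 0.014  0.357 -0.003] rotation [-0.0014 -0.0008 -0.0003] deg [-0.26 -0.15 -0.05]
```

View pics/b3s.png

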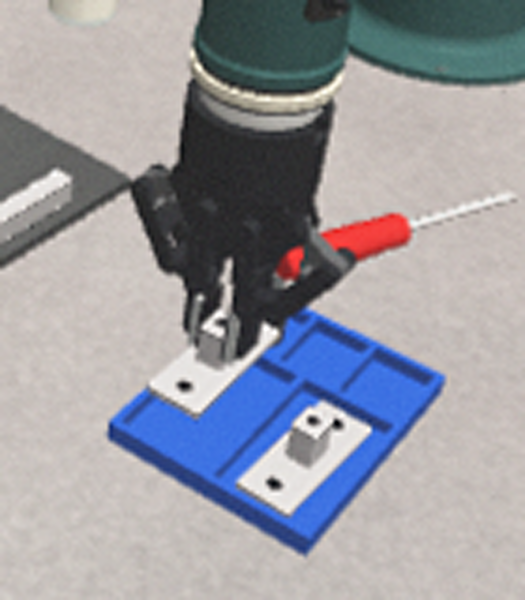

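View pics/b3t.png

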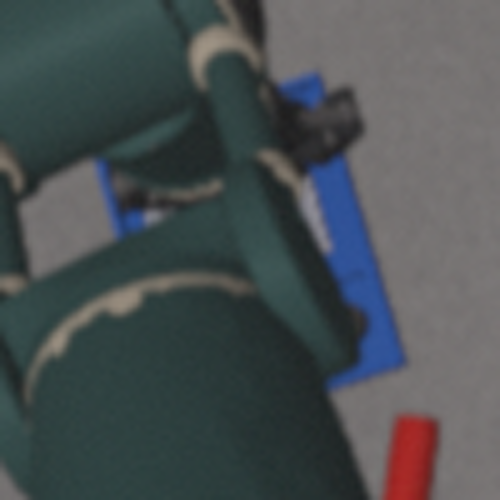

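The bracket sits above the free compartment, its plate corners at (148,385), (198,415) and (278,337). I'll check that numerically before lowering it.

Run:
```python
from h import *
s=np.load("scene.npy",allow_pickle=True).item()
a=np.radians(19);ex=np.array([np.cos(a),np.sin(a)]);ey=np.array([-ex[1],ex[0]])
for u,v in [(148,385),(198,415),(278,337)]:
    p=plane(s,(u+.5)/3.75-.5+350,(v+.5)/3.75-.5+170,.046)[:2]*1000-np.array([450,302]); print((p@ex).round(1),(p@ey).round(1))
```

```text
72.0 -49.9
73.4 -15.8
-14.6 -15.2
```

```bash
python3 -m crank '[{"linear":[0.01,0.15,0],"rotation":[0,0,0]},{"linear":[0.01,0.28,0],"rotation":[0,0,0]},{"linear":[0.01,0.33,0],"rotation":[0,0,0]},{"linear":[0.01,0.36,0],"rotation":[0,0,0]},{"linear":[0.01,0.36,0],"rotation":[0,0,0]},{"linear":[0.01,0.36,0],"rotation":[0,0,0]}]'
python3 go.py 483.9 280 17 109.2
```

```text
t: 6.33
position: [0.4852, 0.2819, 0.0185]
orientation: [-0.41, 0.41, 0.576, -0.576]
contact_force: [0.0, 0.8, -2.3]
grip_width: 0.0153
t 6.33 pos [485.2 281.9  18.5] jaw 109.17 tilt [ 0. -1. -0.] F [ 0.   0.8 -2.3] w 15.3 j [ 0.48  0.28  2.02 -0.    0.84 -1.42]
linear [-0.014  0.015  0.019] rotation [ 0.     -0.0002  0.    ] deg [ 0.01 -0.03  0.  ]
```

```bash
python3 -m crank '[{"linear":[0,0.02,0],"rotation":[0,0,0]},{"linear":[0,0.02,0],"rotation":[0,0,0]},{"linear":[0,0.02,0],"rotation":[0,0,0]}]'
python3 go.py 483.9 280 17 109.2
python3 -m crank '[{"linear":[0,0,0],"rotation":[0,0,0]},{"linear":[0,0,0],"rotation":[0,0,0]},{"linear":[0,0,0],"rotation":[0,0,0]},{"linear":[0,0,0],"rotation":[0,0,0]}]'|tail -3
```

```text
t: 6.58
position: [0.4859, 0.2823, 0.017]
orientation: [-0.409, 0.41, 0.577, -0.576]
contact_force: [1.3, -0.4, 0.3]
grip_width: 0.0149
t 6.58 pos [485.9 282.3  17. ] jaw 109.17 tilt [ 0.    -1.    -0.002] F [ 1.3 -0.4  0.3] w 14.9 j [ 0.48  0.28  2.02 -0.    0.84 -1.42]
linear [-0.015  0.     0.027] rotation [ 0.0006 -0.0002  0.0001] deg [ 0.11 -0.03  0.01]
orientation: [-0.409, 0.41, 0.577, -0.576]
contact_force: [0.6, 0.8, 3.3]
grip_width: 0.0148
```

```bash
python3 -m crank '[{"linear":[0,0,0],"rotation":[0,0,0]},{"linear":[0,0,0],"rotation":[0,0,0]},{"linear":[0,0,0],"rotation":[0,0,0]},{"linear":[0,0,0],"rotation":[0,0,0]},{"linear":[0,0,0],"rotation":[0,0,0]}]' 38
python3 -m crank '[{"linear":[0,-0.3,0],"rotation":[0,0,0]},{"linear":[0,-0.7,0],"rotation":[0,0,0]},{"linear":[0,-1,0],"rotation":[0,0,0]},{"linear":[0,-1,0],"rotation":[0,0,0]}]'
python3 -m crank '[{"linear":[-1,-0.3,0],"rotation":[0,0,0]},{"linear":[-1,-0.3,0],"rotation":[0,0,0]},{"linear":[-1,-0.3,0],"rotation":[0,0,0]}]' 85
python3 -m crank '[{"linear":[-1,0,0],"rotation":[0,0,0]},{"linear":[-1,0,0],"rotation":[0,0,0]},{"linear":[-1,0,0],"rotation":[0,0,0]}]'|tail -1
python3 go.py 442.4 -291.2 120 67.8
python3 - <<'E'
from station import r
from h import *
c=r.camera("top");s=r.camera("scene")
cv2.imwrite("pics/b4t.png",c["img"])
cv2.imwrite("pics/b4s.png",cv2.resize(s["img"][220:330,360:490],(780,660),interpolation=cv2.INTER_CUBIC)[:600])
E
```

```text
t: 7.33
position: [0.4847, 0.2816, 0.0159]
orientation: [0.41, -0.41, -0.576, 0.577]
contact_force: [0.4, -1.2, 0.5]
grip_width: 0.0381
t: 7.67
position: [0.4898, 0.2844, 0.1237]
orientation: [-0.408, 0.412, 0.58, -0.572]
contact_force: [1.5, 1.2, 1.1]
grip_width: 0.0377
t: 7.92
position: [0.5191, 0.1851, 0.1475]
orientation: [-0.409, 0.41, 0.576, -0.576]
contact_force: [0.8, 0.4, 0.7]
grip_width: 0.0728
grip_width: 0.0848
t 8.17 pos [551.8  89.  146.2] jaw 109.07 tilt [-0.002 -1.    -0.   ] F [-0.6 -0.3 -1.2] w 84.8 j [ 0.12  0.11  1.94 -0.    1.08 -1.79]
linear [-3.235  0.268  2.276] rotation [ 0.0003  0.2293 -0.0006] deg [ 0.06 41.27 -0.11]
```

View pics/b4s.png

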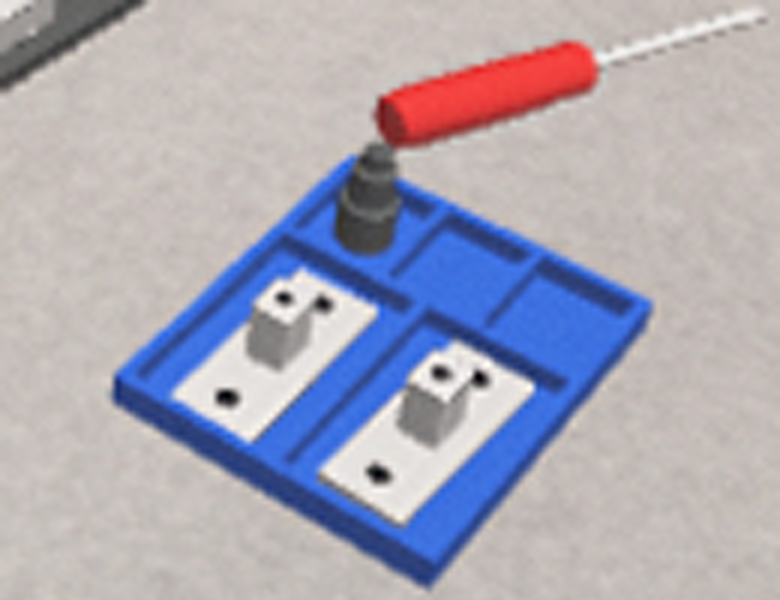

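The bracket lies flat in the free compartment, centred near (280,355), and the spare is untouched. On to the housing.

```bash
python3 -m crank '[{"linear":[-1,0,0.7],"rotation":[0,0.2293,0]},{"linear":[-1,0,0.7],"rotation":[0,0.2293,0]},{"linear":[-1,0,0.7],"rotation":[0,0.2293,0]},{"linear":[-1,0,0.7],"rotation":[0,0.2293,0]},{"linear":[-1,0,0.7],"rotation":[0,0.2293,0]},{"linear":[-1,0,0.7],"rotation":[0,0.2293,0]},{"linear":[-1,0,0.7],"rotation":[0,0.2293,0]}]' >/dev/null
python3 go.py 442.4 -291.2 120 67.8
```

```text
t 8.85 pos [516.9 -23.8 145.8] jaw 67.75 tilt [ 0.    -1.     0.001] F [0.5 0.9 0.2] w 84.8 j [-0.09  0.04  2.03  0.    1.08 -1.28]
linear [-2.757  0.257 -0.323] rotation [-0.0003 -0.0003  0.0001] deg [-0.06 -0.05  0.02]
```

```bash
python3 -m crank '[{"linear":[-0.9,0,-0.1],"rotation":[0,0,0]},{"linear":[-0.9,0,-0.1],"rotation":[0,0,0]},{"linear":[-0.9,0,-0.1],"rotation":[0,0,0]}]' >/dev/null
python3 -m crank '[{"linear":[-0.9,0,-0.1],"rotation":[0,0,0]},{"linear":[-0.9,0,-0.1],"rotation":[0,0,0]},{"linear":[-0.9,0,-0.1],"rotation":[0,0,0]}]' >/dev/null
python3 -m crank '[{"linear":[-0.95,0.2,-0.1],"rotation":[0,0,0]},{"linear":[-0.95,0.2,-0.1],"rotation":[0,0,0]},{"linear":[-0.95,0.2,-0.1],"rotation":[0,0,0]},{"linear":[-0.95,0.2,-0.1],"rotation":[0,0,0]},{"linear":[-0.95,0.2,-0.1],"rotation":[0,0,0]}]' >/dev/null
python3 go.py 442.4 -291.2 24 67.8
python3 - <<'E'
from station import r
from h import *
s=r.camera("scene")
cv2.imwrite("pics/h1s.png",cv2.resize(s["img"][85:185,245:365],(720,600),interpolation=cv2.INTER_CUBIC)[:600])
E
```

```text
t 9.77 pos [ 441.8 -289.8  125.7] jaw 67.89 tilt [ 0.001 -1.     0.001] F [ 0.6 -0.4  0.3] w 85.4 j [-0.63  0.08  2.02  0.    1.04 -1.81]
linear [-0.012  1.017 -0.012] rotation [-0.0004  0.0005  0.0004] deg [-0.07  0.09  0.07]
```

View pics/h1s.png

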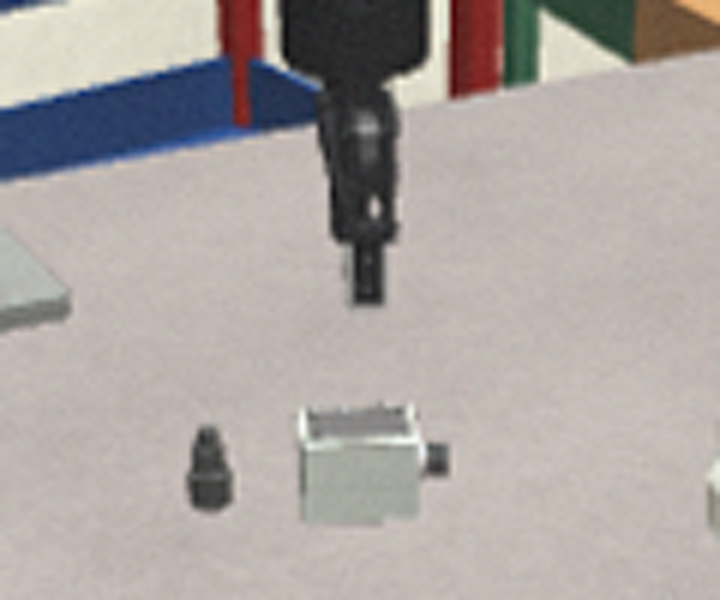

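The open jaws sit centred over the housing (365,300 above 360,465) and clear plug2. Descending.

```bash
python3 -m crank '[{"linear":[-0.01,0.4,-0.01],"rotation":[0,0,0]},{"linear":[-0.01,0.7,-0.01],"rotation":[0,0,0]},{"linear":[-0.01,0.85,-0.01],"rotation":[0,0,0]},{"linear":[-0.01,0.98,-0.01],"rotation":[0,0,0]},{"linear":[-0.01,0.98,-0.01],"rotation":[0,0,0]},{"linear":[-0.01,0.98,-0.01],"rotation":[0,0,0]}]'
python3 go.py 442.4 -291.2 22 67.8
```

```text
t: 10.32
position: [0.4425, -0.2899, 0.0279]
orientation: [0.587, -0.585, -0.395, 0.396]
contact_force: [-0.6, 0.2, 0.5]
grip_width: 0.085
t 10.32 pos [ 442.5 -289.9   27.9] jaw 68.03 tilt [ 0.001 -1.     0.002] F [-0.6  0.2  0.5] w 85.0 j [-0.63  0.21  2.09  0.    0.85 -1.82]
linear [-0.012  0.059 -0.004] rotation [-0.0005  0.0013  0.0002] deg [-0.1   0.23  0.04]
```

```bash
python3 -m crank '[{"linear":[-0.01,0.05,0],"rotation":[0,0.001,0]},{"linear":[-0.01,0.05,0],"rotation":[0,0.001,0]},{"linear":[-0.01,0.05,0],"rotation":[0,0.001,0]}]' >/dev/null
python3 go.py 442.4 -291.2 22 67.8
python3 -m crank '[{"linear":[0,0,0],"rotation":[0,0,0]},{"linear":[0,0,0],"rotation":[0,0,0]},{"linear":[0,0,0],"rotation":[0,0,0]},{"linear":[0,0,0],"rotation":[0,0,0]},{"linear":[0,0,0],"rotation":[0,0,0]},{"linear":[0,0,0],"rotation":[0,0,0]},{"linear":[0,0,0],"rotation":[0,0,0]}]' 30 60
python3 go.py 442.4 -291.2 22 67.8
python3 -m crank '[{"linear":[0,0,0],"rotation":[0,0,0]},{"linear":[0,0,0],"rotation":[0,0,0]},{"linear":[0,0,0],"rotation":[0,0,0]}]' 30 100
python3 - <<'E'
from station import r
from h import *
s=r.camera("scene")
cv2.imwrite("pics/h2s.png",cv2.resize(s["img"][105:185,255:345],(675,600),interpolation=cv2.INTER_CUBIC)[:600])
E
```

```text
t 10.57 pos [ 442.8 -292.9   24.3] jaw 67.74 tilt [-0.    -1.    -0.002] F [ 0.2 -0.9 -0.1] w 84.7 j [-0.63  0.22  2.09  0.    0.84 -1.81]
linear [0.015 0.022 0.01 ] rotation [ 0.0005 -0.0003 -0.0001] deg [ 0.1  -0.06 -0.02]
t: 11.15
position: [0.4425, -0.2932, 0.0239]
orientation: [-0.587, 0.588, 0.394, -0.394]
contact_force: [0.3, -0.3, 5.6]
grip_width: 0.0431
t 11.15 pos [ 442.5 -293.2   23.9] jaw 67.7 tilt [-0.    -1.    -0.001] F [ 0.3 -0.3  5.6] w 43.1 j [-0.63  0.22  2.09 -0.    0.84 -1.81]
linear [0.018 0.019 0.009] rotation [ 0.0004 -0.0005 -0.0001] deg [ 0.07 -0.1  -0.02]
t: 11.4
position: [0.4427, -0.2934, 0.0241]
orientation: [-0.587, 0.588, 0.394, -0.394]
contact_force: [-1.2, 0.2, 7.1]
grip_width: 0.0424
```

View pics/h2s.png

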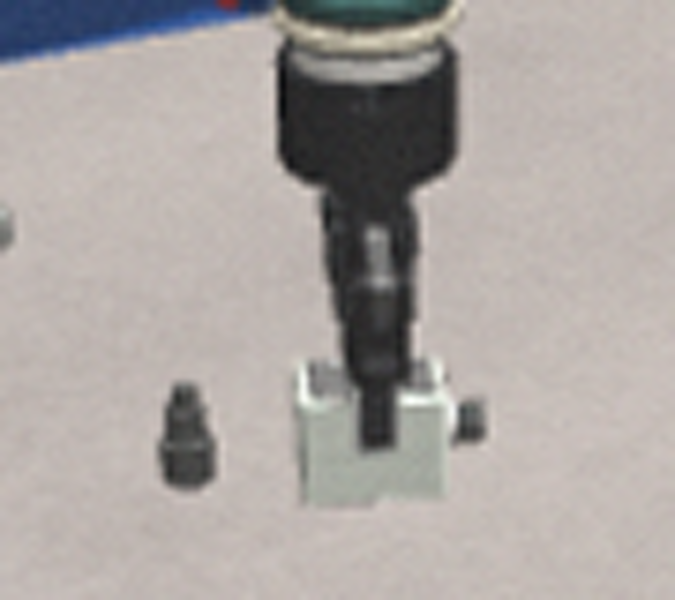

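Gripped at 42.4 mm, with the fingertips at (378,447) about 26 mm up the face, which clears the 20 mm stops. Lifting.

```bash
python3 -m crank '[{"linear":[0,-0.2,0],"rotation":[0,0,0]},{"linear":[0,-0.5,0],"rotation":[0,0,0]},{"linear":[0,-0.8,0],"rotation":[0,0,0]},{"linear":[0,-0.9,0],"rotation":[0,0,0]},{"linear":[0,-0.9,0],"rotation":[0,0,0]}]'
python3 go.py 527.3 47 105 103.95
python3 -m crank '[{"linear":[0.9,0,0.1],"rotation":[0,0,0]},{"linear":[0.9,0,0.1],"rotation":[0,0,0]},{"linear":[0.9,0,0.1],"rotation":[0,0,0]},{"linear":[0.9,0,0.1],"rotation":[0,0,0]}]' >/dev/null
python3 -m crank '[{"linear":[0.9,0,0.1],"rotation":[0,0,0]},{"linear":[0.9,0,0.1],"rotation":[0,0,0]},{"linear":[0.9,0,0.1],"rotation":[0,0,0]},{"linear":[0.9,0,0.1],"rotation":[0,0,0]}]'
python3 go.py 527.3 47 105 103.95
```

```text
t: 11.87
position: [0.4438, -0.2941, 0.1159]
orientation: [-0.585, 0.589, 0.395, -0.393]
contact_force: [-0.0, -0.4, -2.2]
grip_width: 0.0424
t 11.87 pos [ 443.8 -294.1  115.9] jaw 67.71 tilt [-0.001 -1.    -0.006] F [-0.  -0.4 -2.2] w 42.4 j [-0.63  0.09  2.03 -0.    1.01 -1.81]
linear [3.473 0.101 0.521] rotation [ 0.0016 -0.2013 -0.001 ] deg [  0.28 -36.24  -0.18]
t: 12.53
position: [0.491, -0.1171, 0.1115]
orientation: [0.587, -0.586, -0.394, 0.396]
contact_force: [-0.7, -0.4, -1.9]
grip_width: 0.0422
t 12.53 pos [ 491.  -117.1  111.5] jaw 67.91 tilt [-0.    -1.     0.003] F [-0.7 -0.4 -1.9] w 42.2 j [-0.28  0.05  2.08 -0.    1.01 -1.47]
linear [1.656 0.065 0.281] rotation [-9.000e-04 -2.002e-01  1.000e-04] deg [-1.500e-01 -3.604e+01  3.000e-02]
```

```bash
python3 -m crank '[{"linear":[0.8,0,0.1],"rotation":[0,-0.2,0]},{"linear":[0.8,0,0.1],"rotation":[0,-0.2,0]},{"linear":[0.8,0,0.1],"rotation":[0,-0.2,0]},{"linear":[0.8,0,0.1],"rotation":[0,-0.2,0]},{"linear":[0.8,0,0.1],"rotation":[0,-0.2,0]},{"linear":[0.8,0,0.1],"rotation":[0,-0.2,0]},{"linear":[0.8,0,0.1],"rotation":[0,-0.2,0]}]'
python3 go.py 527.3 47 105 103.95
```

```text
t: 13.12
position: [0.5122, -0.0422, 0.1123]
orientation: [0.438, -0.438, -0.555, 0.556]
contact_force: [-0.7, -0.1, -2.2]
grip_width: 0.0421
t 13.12 pos [512.2 -42.2 112.3] jaw 103.47 tilt [-0.    -1.     0.002] F [-0.7 -0.1 -2.2] w 42.1 j [-0.13  0.07  2.06 -0.    1.01 -1.94]
linear [ 0.832  0.072 -0.355] rotation [-0.0005 -0.0027 -0.    ] deg [-0.1  -0.48 -0.  ]
```

```bash
python3 -m crank '[{"linear":[0.83,0,-0.35],"rotation":[0,-0.0025,0]},{"linear":[0.83,0,-0.35],"rotation":[0,-0.0025,0]},{"linear":[0.83,0,-0.35],"rotation":[0,-0.0025,0]},{"linear":[0.83,0.3,-0.35],"rotation":[0,-0.0025,0]},{"linear":[0.83,0.4,-0.35],"rotation":[0,-0.0025,0]},{"linear":[0.83,0.4,-0.35],"rotation":[0,-0.0025,0]}]'
python3 go.py 527.3 47 37 103.95
python3 - <<'E'
from station import r
from h import *
s=r.camera("scene");c=r.camera("top")
cv2.imwrite("pics/n1s.png",cv2.resize(s["img"][140:260,270:410],(700,600),interpolation=cv2.INTER_CUBIC)[:600])
E
```

```text
t: 13.62
position: [0.5234, 0.0472, 0.0695]
orientation: [0.437, -0.433, -0.555, 0.559]
contact_force: [-0.2, 0.1, -3.1]
grip_width: 0.0424
t 13.62 pos [523.4  47.2  69.5] jaw 104.05 tilt [ 0.001 -1.     0.008] F [-0.2  0.1 -3.1] w 42.4 j [ 0.04  0.15  2.07 -0.    0.94 -1.77]
linear [-0.012  0.325 -0.04 ] rotation [-0.0026  0.0005  0.0004] deg [-0.48  0.1   0.07]
```

View pics/n1s.png

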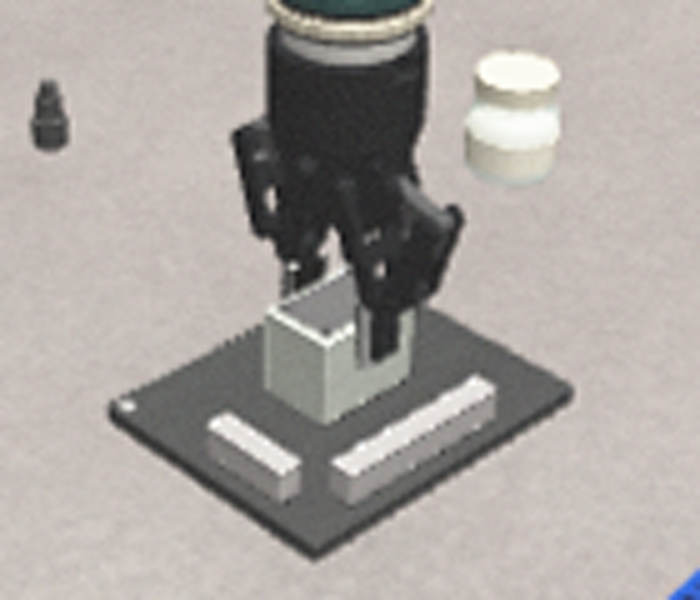

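The housing is level and square to the stops, its bottom corner near (327,420), ahead of both bars. I'll lower it onto the plate.

```bash
python3 -m crank '[{"linear":[-0.01,0.15,-0.02],"rotation":[0,0,0]},{"linear":[-0.01,0.25,-0.02],"rotation":[0,0,0]},{"linear":[-0.01,0.27,-0.02],"rotation":[0,0,0]},{"linear":[-0.01,0.27,-0.02],"rotation":[0,0,0]},{"linear":[-0.01,0.27,-0.02],"rotation":[0,0,0]},{"linear":[-0.01,0.27,-0.02],"rotation":[0,0,0]}]'
python3 go.py 527.3 47 37 103.95
```

```text
t: 14.22
position: [0.5299, 0.0475, 0.047]
orientation: [-0.434, 0.435, 0.558, -0.557]
contact_force: [-0.1, 0.0, -2.9]
grip_width: 0.0425
t 14.22 pos [529.9  47.5  47. ] jaw 104.14 tilt [-0.    -1.    -0.001] F [-0.1  0.  -2.9] w 42.5 j [ 0.04  0.19  2.07 -0.    0.88 -1.77]
linear [0.001 0.1   0.026] rotation [ 0.0003  0.0011 -0.0001] deg [ 0.06  0.19 -0.01]
```

```bash
python3 -m crank '[{"linear":[0,0.05,0],"rotation":[0,0,0]},{"linear":[0,0.08,0],"rotation":[0,0,0]},{"linear":[0,0.08,0],"rotation":[0,0,0]},{"linear":[0,0.08,0],"rotation":[0,0,0]}]'|sed -n 2,4p
python3 -m crank '[{"linear":[0,0.02,0],"rotation":[0,0,0]},{"linear":[0,0.02,0],"rotation":[0,0,0]},{"linear":[0,0.02,0],"rotation":[0,0,0]}]'|sed -n 2,4p
python3 go.py 527.3 47 36 103.95
```

```text
position: [0.5289, 0.0477, 0.038]
orientation: [0.435, -0.434, -0.558, 0.558]
contact_force: [0.8, -0.0, -2.2]
position: [0.5293, 0.0477, 0.0363]
orientation: [0.435, -0.435, -0.558, 0.558]
contact_force: [0.1, 0.0, -1.9]
t 14.8 pos [529.3  47.7  36.3] jaw 104.17 tilt [-0. -1.  0.] F [ 0.1  0.  -1.9] w 42.2 j [ 0.04  0.2   2.08 -0.    0.86 -1.78]
linear [-0.002  0.003  0.021] rotation [-0.      0.0012 -0.    ] deg [-0.    0.22 -0.  ]
```

```bash
python3 -m crank '[{"linear":[0,0.01,0],"rotation":[0,0,0]},{"linear":[0,0.01,0],"rotation":[0,0,0]},{"linear":[0,0.01,0],"rotation":[0,0,0]}]'|sed -n 2,4p
python3 -m crank '[{"linear":[0,0.01,0],"rotation":[0,0,0]},{"linear":[0,0.01,0],"rotation":[0,0,0]},{"linear":[0,0.01,0],"rotation":[0,0,0]}]'|sed -n 2,4p
python3 go.py 527.3 47 36 103.95
```

```text
position: [0.5295, 0.0477, 0.0362]
orientation: [-0.434, 0.435, 0.558, -0.558]
contact_force: [-3.3, -0.5, 4.3]
position: [0.5296, 0.0477, 0.0361]
orientation: [-0.434, 0.435, 0.558, -0.558]
contact_force: [-6.6, -0.9, 12.9]
t 15.3 pos [529.6  47.7  36.1] jaw 104.17 tilt [-0. -1. -0.] F [-6.6 -0.9 12.9] w 42.5 j [ 0.04  0.2   2.08 -0.    0.86 -1.78]
linear [-0.001  0.001  0.024] rotation [ 0.      0.0012 -0.    ] deg [ 0.01  0.22 -0.  ]
```

Seated on the plate (contact at z 36.2 mm, as expected). Tool +x is nest +y and tool -z is nest +x. I'll slide toward the long stop first.

```bash
cat > f.py <<'E'
from station import r
from h import *
q=r.sense();M=rot(q["orientation"]);f=q["contact_force"];a=np.radians(13.95);ex=np.array([np.cos(a),np.sin(a),0]);ey=np.array([-ex[1],ex[0],0])
p=q["position"]*1000
print("t",round(q["t"],2),"pos",p.round(1),"nest xy",(p@ex).round(1),(p@ey).round(1),"F nest",(f@ex).round(1),(f@ey).round(1),f[2].round(1),"jaw",round(np.degrees(np.arctan2(M[1,0],M[0,0]))%180,2),"tilt",M[2].round(4),"mom",q["moment"].round(2),"w",q["grip_width"])
E
python3 f.py
python3 -m crank '[{"linear":[0.03,-0.005,0],"rotation":[0,0,0]},{"linear":[0.06,-0.005,0],"rotation":[0,0,0]},{"linear":[0.08,-0.005,0],"rotation":[0,0,0]},{"linear":[0.08,-0.005,0],"rotation":[0,0,0]},{"linear":[0.08,-0.005,0],"rotation":[0,0,0]}]'>/dev/null
python3 f.py
python3 -m crank '[{"linear":[0.01,0,0],"rotation":[0,0,0]},{"linear":[0.02,0,0],"rotation":[0,0,0]},{"linear":[0.02,0,0],"rotation":[0,0,0]}]'>/dev/null
python3 f.py
```

```text
t 15.3 pos [529.6  47.7  36.1] nest xy 525.5 -81.4 F nest -6.6 0.7 12.9 jaw 104.17 tilt [-1.e-04 -1.e+00 -1.e-04] mom [-0.02  0.92  0.04] w 0.0424910356358046
t 15.72 pos [529.1  55.5  36.1] nest xy 526.9 -73.7 F nest -0.6 -1.1 6.2 jaw 104.18 tilt [-9.0e-04 -1.0e+00 -3.2e-03] mom [-0.23  0.18  0.07] w 0.042642166066436206
t 15.97 pos [528.8  57.2  36.2] nest xy 527.0 -71.9 F nest -0.3 -2.6 6.2 jaw 104.19 tilt [-0.0014 -1.     -0.0035] mom [-0.35  0.04  0.01] w 0.042104476310443145
```

```bash
python3 -m crank '[{"linear":[0.01,0,0],"rotation":[0,0,0]},{"linear":[0.01,0,0],"rotation":[0,0,0]},{"linear":[0.01,0,0],"rotation":[0,0,0]}]'>/dev/null
python3 f.py
python3 -m crank '[{"linear":[0.01,0,0],"rotation":[0,0,0]},{"linear":[0.01,0,0],"rotation":[0,0,0]},{"linear":[0.01,0,0],"rotation":[0,0,0]}]'>/dev/null
python3 f.py
python3 -m crank '[{"linear":[0.01,0,0],"rotation":[0,0,0]},{"linear":[0.01,0,0],"rotation":[0,0,0]},{"linear":[0.01,0,0],"rotation":[0,0,0]}]'>/dev/null
python3 f.py
```

```text
t 16.22 pos [528.6  58.2  36.2] nest xy 527.1 -71.0 F nest -0.3 -2.0 6.2 jaw 104.19 tilt [-0.0014 -1.     -0.0036] mom [-0.3   0.07  0.01] w 0.042244236666864735
t 16.47 pos [528.4  59.1  36.2] nest xy 527.1 -70.0 F nest 0.6 -2.5 6.5 jaw 104.19 tilt [-0.0014 -1.     -0.0036] mom [-0.41  0.02  0.04] w 0.042412225628369084
t 16.72 pos [528.4  59.2  36.2] nest xy 527.1 -70.0 F nest -0.7 -5.3 6.0 jaw 104.19 tilt [-0.0029 -1.     -0.0037] mom [-1.04 -0.05 -0.11] w 0.042519922877814406
```

Long stop contact at nest y -70.0 mm (predicted -69.6). Now toward the short stop.

```bash
python3 -m crank '[{"linear":[0,0,-0.02],"rotation":[0,0,0]},{"linear":[0,0,-0.04],"rotation":[0,0,0]},{"linear":[0,0,-0.06],"rotation":[0,0,0]},{"linear":[0,0,-0.06],"rotation":[0,0,0]},{"linear":[0,0,-0.06],"rotation":[0,0,0]}]'>/dev/null
python3 f.py
python3 -m crank '[{"linear":[0,0,-0.01],"rotation":[0,0,0]},{"linear":[0,0,-0.01],"rotation":[0,0,0]},{"linear":[0,0,-0.01],"rotation":[0,0,0]}]'>/dev/null
python3 f.py
python3 -m crank '[{"linear":[0,0,-0.01],"rotation":[0,0,0]},{"linear":[0,0,-0.01],"rotation":[0,0,0]},{"linear":[0,0,-0.01],"rotation":[0,0,0]}]'>/dev/null
python3 f.py
```

```text
t 17.13 pos [532.2  60.1  36.2] nest xy 531.0 -69.9 F nest -5.9 -7.3 11.7 jaw 104.21 tilt [-2.6e-03 -1.0e+00  8.0e-04] mom [-1.25  0.72  0.02] w 0.04227515295770894
t 17.38 pos [532.8  60.3  36.2] nest xy 531.6 -69.9 F nest -8.8 -7.6 13.5 jaw 104.21 tilt [-0.0026 -1.      0.0016] mom [-1.21  0.93 -0.01] w 0.042597581830623996
t 17.63 pos [533.7  60.5  36.2] nest xy 532.6 -69.9 F nest -7.7 -7.4 12.7 jaw 104.22 tilt [-0.0026 -1.      0.0015] mom [-1.28  0.93  0.04] w 0.04240886715851163
```

```bash
python3 -m crank '[{"linear":[0,0,-0.01],"rotation":[0,0,0]},{"linear":[0,0,-0.01],"rotation":[0,0,0]},{"linear":[0,0,-0.01],"rotation":[0,0,0]}]'>/dev/null
python3 f.py
python3 -m crank '[{"linear":[0,0,-0.01],"rotation":[0,0,0]},{"linear":[0,0,-0.01],"rotation":[0,0,0]},{"linear":[0,0,-0.01],"rotation":[0,0,0]}]'>/dev/null
python3 f.py
python3 -m crank '[{"linear":[0,0,-0.01],"rotation":[0,0,0]},{"linear":[0,0,-0.01],"rotation":[0,0,0]},{"linear":[0,0,-0.01],"rotation":[0,0,0]}]'>/dev/null
python3 f.py
```

```text
t 17.88 pos [534.7  60.8  36.1] nest xy 533.6 -69.9 F nest -8.3 -6.4 13.2 jaw 104.22 tilt [-0.0026 -1.      0.0016] mom [-1.24  0.93  0.01] w 0.04225921577454462
t 18.13 pos [534.9  60.8  36.2] nest xy 533.8 -69.9 F nest -10.8 -6.8 16.4 jaw 104.22 tilt [-0.0025 -1.      0.0033] mom [-1.32  1.24 -0.04] w 0.042210760461473026
t 18.38 pos [534.9  60.8  36.2] nest xy 533.8 -69.9 F nest -13.2 -5.9 18.9 jaw 104.22 tilt [-0.0024 -1.      0.0053] mom [-1.52  1.68 -0.07] w 0.042012341701394465
```

Both stops are in contact. I'll level out the small servo tilt and raise the push toward the long stop.

```bash
python3 -m crank '[{"linear":[0.01,0,0],"rotation":[-0.002,0,-0.001]},{"linear":[0.01,0,0],"rotation":[-0.002,0,-0.001]},{"linear":[0.01,0,0],"rotation":[-0.002,0,-0.001]}]'>/dev/null
python3 f.py
python3 -m crank '[{"linear":[0.01,0,0],"rotation":[-0.002,0,-0.001]},{"linear":[0.01,0,0],"rotation":[-0.002,0,-0.001]},{"linear":[0.01,0,0],"rotation":[-0.002,0,-0.001]}]'>/dev/null
python3 f.py
python3 -m crank '[{"linear":[0,0,0],"rotation":[0,0.0015,0]},{"linear":[0,0,0],"rotation":[0,0.0015,0]},{"linear":[0,0,0],"rotation":[0,0.0015,0]}]'>/dev/null
python3 f.py
```

```text
t 18.63 pos [534.9  60.9  36.1] nest xy 533.8 -69.9 F nest -12.5 -11.1 17.3 jaw 104.23 tilt [-8.0e-04 -1.0e+00 -1.3e-03] mom [-2.27  1.56 -0.18] w 0.042310805932607665
t 18.88 pos [535.   60.9  36.1] nest xy 533.9 -69.9 F nest -11.8 -13.8 17.2 jaw 104.26 tilt [ 7.0e-04 -1.0e+00 -7.6e-03] mom [-3.12  1.59 -0.29] w 0.042324270913907766
t 19.13 pos [535.   61.   36.1] nest xy 533.9 -69.8 F nest -11.8 -14.4 17.1 jaw 104.02 tilt [ 7.0e-04 -1.0e+00 -7.6e-03] mom [-2.98  1.62 -0.1 ] w 0.04259211158352254
```

```bash
python3 -m crank '[{"linear":[0.01,0,-0.01],"rotation":[0.0023,0.0006,0.0003]},{"linear":[0.01,0,-0.02],"rotation":[0.0023,0.0006,0.0003]},{"linear":[0.01,0,-0.02],"rotation":[0.0023,0.0006,0.0003]},{"linear":[0.01,0,-0.02],"rotation":[0.0023,0.0006,0.0003]}]'>/dev/null
python3 f.py
python3 -m crank '[{"linear":[0,0,0],"rotation":[0,0,0]},{"linear":[0,0,0],"rotation":[0,0,0]},{"linear":[0,0,0],"rotation":[0,0,0]},{"linear":[0,0,0],"rotation":[0,0,0]}]'>/dev/null
python3 f.py
python3 - <<'E'
from station import r
from h import *
s=r.camera("scene");c=r.camera("top")
cv2.imwrite("pics/n2s.png",cv2.resize(s["img"][175:255,285:390],(787,600),interpolation=cv2.INTER_CUBIC))
cv2.imwrite("pics/n2f.png",s["img"])
E
```

```text
t 19.47 pos [534.9  61.   36.1] nest xy 533.9 -69.7 F nest -18.8 -17.6 24.2 jaw 103.97 tilt [-0.0016 -1.      0.004 ] mom [-3.64  2.07  0.05] w 0.04255759475938936
t 19.8 pos [534.9  61.   36.1] nest xy 533.9 -69.7 F nest -19.5 -17.5 23.1 jaw 103.97 tilt [-0.0016 -1.      0.0038] mom [-3.69  2.08  0.11] w 0.04225219982820359
```

View pics/n2s.png

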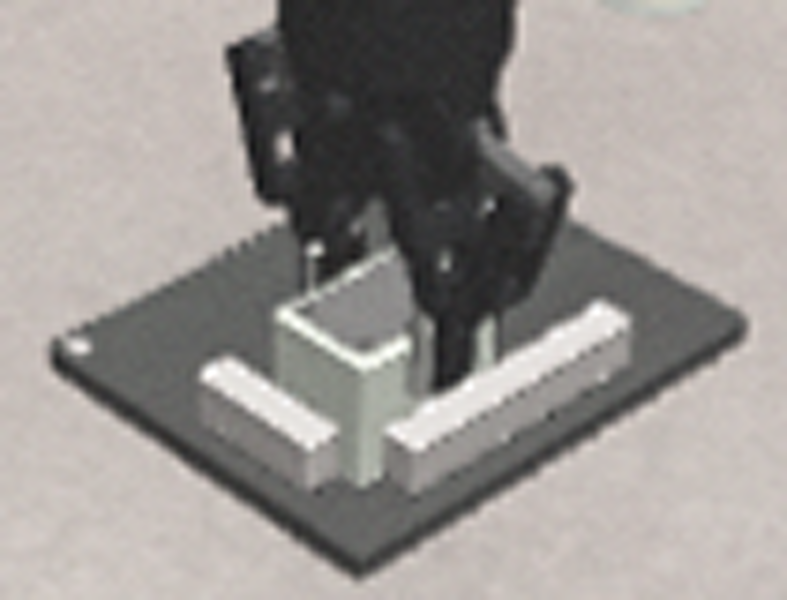

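View pics/n2f.png

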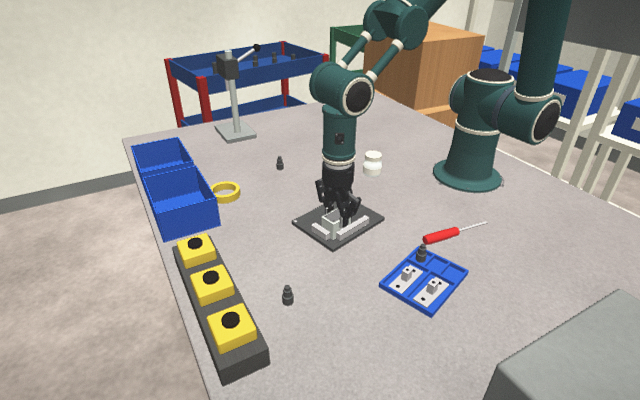

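The housing is seated in the corner, its front vertical edge at (362,480) between the bar ends; the rest of the bench is unchanged. I'll check the corner's gaps to the stop faces numerically, and that the finger is above the long stop and not wedged between it and the housing.

```bash
python3 - <<'E'
from h import *
s=np.load("scene.npy",allow_pickle=True).item()
k=7.5
a=np.radians(13.95);ex=np.array([np.cos(a),np.sin(a),0]);ey=np.array([-ex[1],ex[0],0]);ez=np.array([0,0,1.])
def cp(P): u=proj(s,P); return ((u-[285,175]+.5)*k-.5).round(0)
# corner from the scene camera only (its own stop measurements)
ls=np.array([497.6,81.8,0]);ss=np.array([578.4,55.2,0])
C=((ss@ex-7.5)*ex+(ls@ey-7.5)*ey+12*ez)/1000
print("C",C,"pix",cp(C),"top corner",cp(C+.05*ez),"top -y corner",cp(C-.044*ey+.05*ez))
print("if 8mm short in y:",cp(C-.008*ey),cp(C-.008*ey+.05*ez))
for u,v in [(362,368),(276,312)]:
    p=plane(s,(u+.5)/k-.5+285,(v+.5)/k-.5+175,.062)-C; print("top corner seen, nest offset mm",(p@ex*1000).round(1),(p@ey*1000).round(1))
E
python3 f.py
```

```text
C [0.56200993 0.09007159 0.012     ] pix [361. 491.] top corner [365. 371.] top -y corner [272. 313.]
if 8mm short in y: [344. 480.] [347. 360.]
top corner seen, nest offset mm -0.4 -1.7
top corner seen, nest offset mm -1.4 -43.4
t 19.9 pos [534.9  61.   36.1] nest xy 533.9 -69.7 F nest -19.5 -17.7 22.9 jaw 103.97 tilt [-0.0016 -1.      0.0038] mom [-3.64  2.09  0.07] w 0.04202586913670485
```

```bash
python3 -m crank '[{"linear":[0,0,0],"rotation":[-0.0011,0,-0.0005]},{"linear":[0,0,0],"rotation":[-0.0011,0,-0.0005]},{"linear":[0,0,0],"rotation":[-0.0011,0,-0.0005]},{"linear":[0,0,0],"rotation":[-0.0011,0,-0.0005]},{"linear":[0,0,0],"rotation":[-0.0011,0,-0.0005]},{"linear":[0,0,0],"rotation":[-0.0011,0,-0.0005]}]'>/dev/null
python3 f.py
python3 -m crank '[{"linear":[0,0,0],"rotation":[0,0,0]},{"linear":[0,0,0],"rotation":[0,0,0]},{"linear":[0,0,0],"rotation":[0,0,0]},{"linear":[0,0,0],"rotation":[0,0,0]},{"linear":[0,0,0],"rotation":[0,0,0]},{"linear":[0,0,0],"rotation":[0,0,0]}]'>/dev/null
python3 f.py
```

```text
t 20.4 pos [535.   61.   36.1] nest xy 533.9 -69.8 F nest -19.5 -17.9 22.7 jaw 103.97 tilt [-1.e-04 -1.e+00  4.e-04] mom [-3.76  2.18  0.05] w 0.042221449074020374
t 20.9 pos [535.   61.   36.1] nest xy 533.9 -69.8 F nest -19.7 -17.0 22.5 jaw 103.97 tilt [-1.e-04 -1.e+00  3.e-04] mom [-3.78  2.18 -0.02] w 0.04249388962070475
```

Level, steady, and pushing on both stops. Handing in.

```bash
python3 -c "
from station import r
print(r.close_job())"; python3 f.py
```

```text
the job is handed in; nothing more can be done
None
the job is handed in; nothing more can be done
```

The bracket is in the empty long compartment of the tray, and the housing is pressed into the nest corner, still gripped. I handed the job in at about 21 s; it gave no verdict.

- **Bracket:** I gripped it by the boss and set it in the empty compartment until it touched the floor. After I let go, the picture showed it lying flat and clear of the walls, with the spare bracket and plug1 where they were.
- **Housing:** It went upright onto the plate with its connector end away from the short stop. I slid it until it met the long stop, then the short stop. The contacts came 0.4 mm and 1.3 mm from where the cameras predicted, within their 2 mm accuracy.
- **Last readings:** The pose was steady over the final half second.
  - **Push:** about 20 N against the short stop, 17 N against the long stop and 22 N down.
  - **Grip:** commanded at 100 N, with the fingers stopped at 42 mm. The housing is 44 mm wide, and the fingers also read about 1 mm under on the bracket.
  - **Alignment:** tool tilt under 0.05°, and yaw within 0.1° of the nest as measured.

**Checks that disagreed slightly:** The two cameras differed by 2–3 mm on some points. The last camera check put the housing's top corners up to 1.7 mm from the ideal home position, which is about the camera's error. "Fully home" therefore rests mainly on the contact forces and on the arm stopping dead against both stops.

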